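Put the laundry supplies back in their own drip trays

TASK

The three supply containers on the laundry counter stand in each other's drip trays. Put each one in the middle of the tray that has its own shape - the round tub in the round tray, the square canister in the square tray, the oblong flask in the oblong tray, the last two turned to line up with their trays' sides - using the empty black mat to set one aside meanwhile. Set them down upright without dropping them, tip none over, let go of them, and leave the measuring cup, the carton and the brush where they are.

Things in the scene. Friction and masses are not known exactly. Their poses are not given: they have to be found in the camera images.
- tub_center (a point): Round white plastic tub with a white screw lid, 62 mm in diameter up to 60 mm, lid 58 mm in diameter, 80 mm high in all, about 0.3 kg. The point is at its centre, 40 mm above its underside; z is up. At the start it stands in the square tray.
- canister_center (a point): Square white plastic canister, 56 x 56 mm and 60 mm high, with a round white cap (32 mm in diameter) on top, 80 mm high in all, about 0.3 kg. The point is at its centre, 40 mm above its underside; z is up. Its x and y axes are square to its sides. At the start it stands in the oblong tray.
- flask_center (a point): Flat oblong white plastic flask, 84 mm long (its x axis), 40 mm thick (its y axis), 60 mm high, with a round white cap (32 mm in diameter) on top, 80 mm high in all, about 0.3 kg. The point is at its centre, 40 mm above its underside; z is up. At the start it stands in the round tray.
- tray_round: Round drip tray, 118 mm in diameter outside, 112 mm inside: the place of the tub. Dark steel, fixed to the counter; floor 3 mm above the counter, rim 9 mm high and 3 mm thick. Origin: centre of its underside, at counter height; z is up.
- tray_square: Square drip tray, 106 x 106 mm outside, 100 x 100 mm inside: the place of the canister. Dark steel, fixed to the counter; floor 3 mm above the counter, rim 9 mm high and 3 mm thick. Origin: centre of its underside, at counter height; z is up. x and y are square to its sides.
- tray_oblong: Oblong drip tray, 132 mm long (its x axis) and 96 mm wide (its y axis) outside, 126 x 90 mm inside: the place of the flask. Dark steel, fixed to the counter; floor 3 mm above the counter, rim 9 mm high and 3 mm thick. Origin: centre of its underside, at counter height; z is up.
- mat: Flat square black rubber mat without a rim, 120 x 120 mm, 4 mm thick, fixed to the counter, empty: the free spot for setting a container down meanwhile. Origin: centre of its underside, at counter height.
- cup: Bystander: clear plastic measuring cup, 68 mm across the rim, 55 mm high. Origin: centre of its underside.
- carton: Bystander: closed cardboard carton, 95 x 60 mm, 45 mm high. Origin: centre of its underside.
- brush: Bystander: brush lying at the robot's right-hand side, handle and bristles along its x axis, about 200 mm long. Origin: under the middle of its length, at counter height.

How it is judged:
At the end, for the whole second after the job is handed in: Tub in the round, canister in the square, flask in the oblong tray: on its floor (4 mm), upright (0.1 rad), within 15 mm of its centre, released and at rest; canister square to its tray (0.3 rad, any quarter turn), flask along its tray (0.3 rad, either way) (horizontal distance between tub_center and tray_round below 0.015 m and z of tub_center in the frame of tray_round between 0.039 and 0.047 m and angle between each of tub_center, canister_center, flask_center's own z axis and vertical below 0.1 rad and linear speed of each of tub, canister, flask below 0.02 m/s and angular speed of each of tub, canister, flask below 0.2 rad/s and horizontal distance between canister_center and tray_square below 0.015 m and z of canister_center in the frame of tray_square between 0.039 and 0.047 m and horizontal distance between flask_center and tray_oblong below 0.015 m and z of flask_center in the frame of tray_oblong between 0.039 and 0.047 m and (angle between the x axis of canister_center and the x axis of tray_square, either way round below 0.3 rad or angle between the x axis of canister_center and the y axis of tray_square, either way round below 0.3 rad) and angle between the x axis of flask_center and the x axis of tray_oblong, either way round below 0.3 rad); the robot touches nothing.
It fails at once if a container is tipped over (more than 40 degrees) (angle between any of tub_center, canister_center, flask_center's own z axis and vertical above 0.7 rad).
It fails at once if a container is let go in the air, more than about 15 mm above where it would stand ((contact force between tub and the fingers below 0.05 N and height (world z) of tub_center above 0.06 m) or (contact force between canister and the fingers below 0.05 N and height (world z) of canister_center above 0.06 m) or (contact force between flask and the fingers below 0.05 N and height (world z) of flask_center above 0.06 m)).
It fails at once if a bystander (cup, carton, brush) is pushed more than 20 mm from its place (distance of any of cup, carton, brush from where it was at the start of the episode above 0.02 m).
It also fails if it takes over 102 s, if anything falls off the work surface, if the arm or the gripper's body presses on something with over 40 N, if the wrist force passes 120 N, or if a joint passes its speed limit or range.

ROBOT

A 6-joint arm with a two-finger parallel gripper is mounted at the origin on the work surface. World frame = base frame: x ahead of the robot, y to its left, z up, the work surface at z = 0. Lengths are in m, angles in rad, forces in N, time in s.
With the tool pointing down it reaches from about 0.35 to 0.775 m from the base axis. Payload 7.3 kg.
Tool frame: the origin (TCP) lies midway between the tips of the shut fingers; the grasp point (between the pads) lies 19 mm behind it (robot.grip_depth is the z of the grasp point in the tool frame, in m); z points along the fingers, y is the line along which they close (so a half turn about z gives the same grasp; the last joint's range is limited). The gripper opens to 92 mm and grips with 3 to 60 N. Pads are 19 mm wide; open, the fingers measure 130 mm over their backs; the gripper's body (75 mm by 190 mm) begins 47 mm behind the grasp point.
Start: joints at [-1.467, 0.342, 1.524, -0, 1.275, -0.146], TCP at [0.13, -0.509, 0.227] pointing down, gripper open.
Joint ranges: [-2.53, 2.53], [-0.77, 2.02], [0.04, 2.7], [-1, 4.14], [0.28, 2.66], [-3.11, 3.11]. Speed limits (rad/s): [2.57, 2.57, 3.14, 3.14, 3.14, 3.14].

INTERFACE

Orientations are given as [roll, pitch, yaw] about the fixed x, y, z axes, in that order (R = Rz(yaw) Ry(pitch) Rx(roll)).
In Python, from cell import robot, viewer gives the robot as it stands.
- The arm moves only by the tool step_arm, never from a script. Its argument "increments" is a list of rows, each an object with "delta_pos": the shift along the tool's x, y, z in cm, a list of three; "dr": the turn, a rotation vector about the tool's x, y, z in degrees, a list of three; "fingers": the closure, from -1 (fully open) to 1 (shut), so that 0 is half open. In form: [{"delta_pos": [tx, ty, tz], "dr": [wx, wy, wz], "fingers": fingers}, ...]. A call has exactly 5 rows; each row is the pose to reach, as a shift and turn from the pose commanded when the call began, along the tool's axes at that moment; what a row does not reach only later rows make up. A row lasts 1/8 s, in which the tool goes at most 62.5 mm and 10.7 degrees, less where a joint would pass 70% of its speed; a pose out of reach is approached as far as the arm can. A call with a gripper value outside its range is refused whole. The fingers move at their own pace and stop on an object; "newtons" is the grip in N (left out, the last holds). Time passes only in rows, so rows that repeat a pose let the fingers close, or fill a call up. It gives the time, the measured TCP pose, the force, the opening and the grip force at its end, in the units of the state.
- robot.observe(): the state, without advancing time (a new reading comes with each control period).
- viewer.read_camera(name): name is "scene" or "top" or "wrist"; returns the picture (384x512x3 uint8, red, green, blue); there is no depth.
- viewer.camera_params(name): a dict with "K" (3x3 intrinsics, pixels), "T" (4x4, takes a point from camera to world coordinates). Camera axes: x right, y down, z forward; pixel columns grow to the right and rows downward; lengths in m; the calibration is good to about 2 mm. A picture is of the moment at which its call begins: read the wrist's pose just before it. camera_params takes no time and is no camera call; for the wrist camera it gives the pose at the moment of the call.
- robot.hand_in(): hands the job in; it is judged then, once.
The state is a dict: "time": time; "qpos": joint angles; "qvel": joint speeds; "joint_efforts": joint torques, N m; "tool_pos": TCP position; "tool_rot": TCP orientation; "contact_force": force on the tool from outside, world axes, zero at the start; "torque": the same for the moment, N m; "opening": finger opening in m; "grip_force": force on a finger pad.
Only numpy, scipy, OpenCV 4.12 (cv2) and the standard library are available. Lean on these libraries where they do the work, as an engineer would, in place of code of your own. Each camera call takes 0.05 s, during which the arm holds its last target. There are 200 camera calls.

## Working session

There is one attempt and no reset: what is moved stays moved. The work goes in short steps, Python scripts to look and compute and a tool call to move; the robot and the scene stay as the last step left them, time stands still between calls to the robot, and variables do not carry over. Pictures are saved under pics/ and viewed, at most 14 in all, crops included, and the job is handed in when it is done.

Besides the shell and the picture viewer there is one more tool, called after "Request:" as name(argument=value, ...), one argument or row to a line, values as JSON. step_arm: Moves the arm, as the interface text tells. Its arguments: {"type":"object","properties":{"increments":{"type":"array"},"newtons":{"type":"number"}},"required":["increments"]}

```bash
mkdir -p pics; ls; python3 - <<'E'
from cell import robot, viewer
import cv2
s=robot.observe()
print(s['time'],s['tool_pos'],s['tool_rot'],s['opening'])
for n in ['top','scene']:
    im=viewer.read_camera(n); cv2.imwrite(f'pics/{n}0.png',im[:,:,::-1])
    p=viewer.camera_params(n); print(n,p['K'].tolist() if hasattr(p['K'],'tolist') else p['K'],p['T'])
E
```

```text
pics
0.0 [ 0.12977812 -0.50827733  0.22604771] [-3.14005945e+00 -2.27921342e-04  2.49784828e-01] 0.09202061323200092
top [[472.79259798023395, 0.0, 259.78722410621464], [0.0, 472.79259798023395, 194.91173780637854], [0.0, 0.0, 1.0]] [[-0.0037639  -0.98621889  0.16540295  0.34452125]
 [-0.99994967  0.00525018  0.00854951 -0.12198188]
 [-0.00930009 -0.16536245 -0.98618901  1.2773225 ]
 [ 0.          0.          0.          1.        ]]
scene [[392.69922452815007, 0.0, 252.5509091072117], [0.0, 392.69922452815007, 188.82671327301725], [0.0, 0.0, 1.0]] [[-0.71104841  0.49963735 -0.49474506  0.94518965]
 [ 0.70298023  0.48999623 -0.51548278  0.32726085]
 [-0.01513124 -0.71432921 -0.69964622  0.62927446]
 [ 0.          0.          0.          1.        ]]
```

View pics/top0.png

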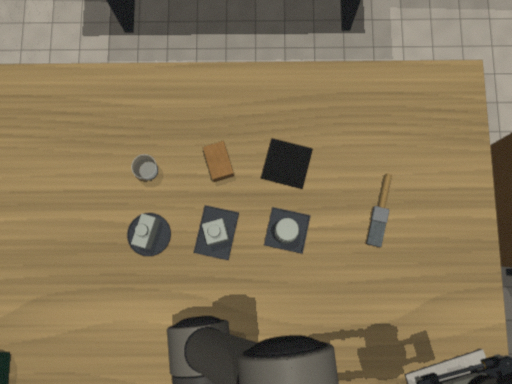

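View pics/scene0.png

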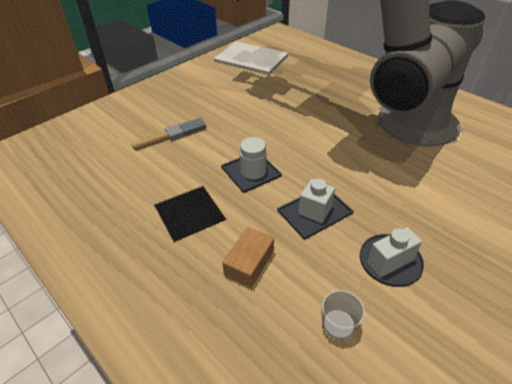

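Top view: mat at about (287,163), square tray with tub (287,230), oblong tray with canister (216,232), round tray with flask (149,234). Next I'll measure the poses.

```bash
cat > h.py <<'E'
import numpy as np, cv2
from cell import robot, viewer
def back(P,uv,z):
    """pixels -> world points on the plane at height z"""
    T=np.asarray(P['T']);K=np.asarray(P['K'])
    d=np.c_[np.asarray(uv,float).reshape(-1,2),np.ones(np.asarray(uv).size//2)]@np.linalg.inv(K).T@T[:3,:3].T
    return T[:3,3]+d*((z-T[2,3])/d[:,2])[:,None]
def rect(P,cnt,z):
    w=back(P,cnt,z)[:,:2].astype(np.float32)*1000
    (c,s,a)=cv2.minAreaRect(w); return np.round(c,1),np.round(s,1),round(a,1)
E
python3 - <<'E'
from h import *
im=cv2.imread('pics/top0.png');P=viewer.camera_params('top')
hsv=cv2.cvtColor(im,cv2.COLOR_BGR2HSV)
sub=np.zeros(im.shape[:2],np.uint8);sub[130:270,110:330]=1
dark=((hsv[...,2]<75)&(sub>0)).astype(np.uint8)
white=((hsv[...,1]<45)&(hsv[...,2]>95)&(sub>0)).astype(np.uint8)
for nm,m,z in(('dark',dark,.009),('white',white,.063)):
    for c in cv2.findContours(m,cv2.RETR_EXTERNAL,cv2.CHAIN_APPROX_NONE)[0]:
        if cv2.contourArea(c)>150: print(nm,cv2.boundingRect(c),rect(P,c,z),rect(P,cv2.convexHull(c),z)[0])
cv2.imwrite('pics/crop.png',cv2.resize(im[130:270,120:320],None,fx=4,fy=4,interpolation=cv2.INTER_CUBIC))
E
```

```text
dark (128, 213, 43, 43) (array([451.3, 188.7]), array([112.7, 112. ]), 45.6) [451.3 188.7]
dark (265, 208, 45, 45) (array([ 461.8, -183. ]), array([102.3, 103.2]), 77.5) [ 461.8 -183. ]
dark (194, 206, 45, 54) (array([456.3,   6.7]), array([ 93.8, 128.8]), 77.8) [456.3   6.7]
dark (261, 139, 51, 50) (array([ 645.3, -184.3]), array([116.5, 116.3]), 75.1) [ 645.3 -184.3]
white (276, 218, 23, 24) (array([ 457.8, -181.1]), array([56.6, 59.3]), 89.5) [ 457.8 -181.1]
white (202, 218, 26, 27) (array([455. ,   5.3]), array([57.3, 57. ]), 15.8) [455.    5.3]
white (131, 214, 25, 34) (array([457.6, 191. ]), array([43., 85.]), 73.3) [457.6 191. ]
white (133, 155, 25, 25) (array([621.2, 186.6]), array([59.7, 62. ]), 59.4) [621.2 186.6]
```

View pics/crop.png

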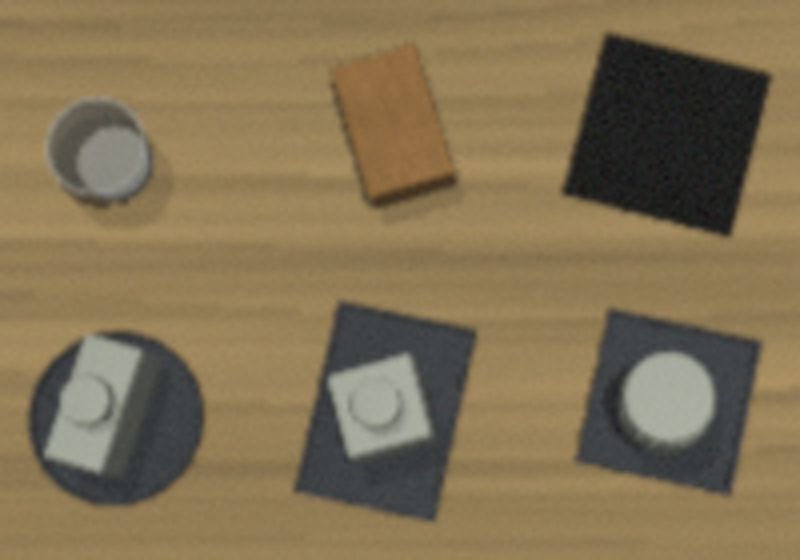

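```bash
cat >> h.py <<'E'
def go(x,y,z,yaw):
    """shift (cm) and turn (deg) in tool axes from the present pose to a world target (m, deg)"""
    s=robot.observe(); w=s['tool_rot'][2]; d=np.array([x,y,z])-s['tool_pos']
    c,k=np.cos(w),np.sin(w)
    return np.round([100*(c*d[0]+k*d[1]),100*(k*d[0]-c*d[1]),-100*d[2]],2),round(((np.degrees(w)-yaw)+180)%360-180,1)
E
python3 - <<'E'
from h import *
print(go(.456,-.18,.14,14.3))
E
```

```text
(array([ 39.73, -23.75,   8.61]), np.float64(0.0))
```

Request:
step_arm(
  increments=[
    {"delta_pos":[3,-2,0],"dr":[0,0,0],"fingers":-1},
    {"delta_pos":[7,-4.3,1],"dr":[0,0,0],"fingers":-1},
    {"delta_pos":[12,-7.2,2],"dr":[0,0,0],"fingers":-1},
    {"delta_pos":[17,-10.2,3],"dr":[0,0,0],"fingers":-1},
    {"delta_pos":[22,-13.2,4],"dr":[0,0,0],"fingers":-1},
  ],
  newtons=35,
)

```text
time: 0.72
tool_pos: [0.3113, -0.3249, 0.1863]
tool_rot: [-3.142, -0.0, 0.249]
contact_force: [0.7, -0.2, 0.1]
opening: 0.092
grip_force: 0.0
```

Request:
step_arm(
  increments=[
    {"delta_pos":[5,-3,1],"dr":[0,0,0],"fingers":-1},
    {"delta_pos":[10,-6,2],"dr":[0,0,0],"fingers":-1},
    {"delta_pos":[14,-8.4,3],"dr":[0,0,0],"fingers":-1},
    {"delta_pos":[17,-10.1,4],"dr":[0,0,0],"fingers":-1},
    {"delta_pos":[17.7,-10.5,4.6],"dr":[0,0,0],"fingers":-1},
  ],
)

```text
time: 1.35
tool_pos: [0.4566, -0.1794, 0.1399]
tool_rot: [-3.141, 0.001, 0.253]
contact_force: [-0.4, -0.1, -0.3]
opening: 0.0916
grip_force: 0.0
```

```bash
python3 - <<'E'
from h import *
s=robot.observe();print(s['time'],s['tool_pos'],s['tool_rot'],s['opening'])
P=viewer.camera_params('wrist');im=viewer.read_camera('wrist');cv2.imwrite('pics/w1.png',im[:,:,::-1])
T=np.array(P['T']);K=np.array(P['K'])
for p in([.456,-.18,.083],[.4618,-.183,.009],[.456,-.18,.063]):
    c=np.linalg.inv(T)@np.r_[p,1];print(p,(K@c[:3]/c[2])[:2])
print(go(.456,-.18,.028,14.3))
E
```

```text
1.35 [ 0.45656427 -0.17937862  0.13988518] [-3.14079956e+00  7.84951315e-04  2.52735030e-01] 0.09162621175919161
[0.456, -0.18, 0.083] [253.06361802 206.26927326]
[0.4618, -0.183, 0.009] [257.47644348 180.23163956]
[0.456, -0.18, 0.063] [253.14633584 199.21213236]
(array([-0.02,  0.04, 11.14]), np.float64(0.1))
```

View pics/w1.png

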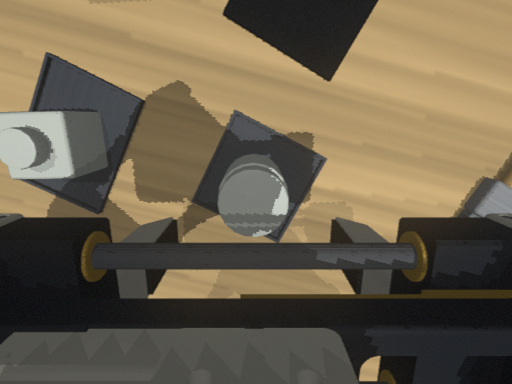

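The wrist view shows the lid at about (253,203) and the square tray around (258,178), matching the estimates. I'll descend and grip.

Request:
step_arm(
  increments=[
    {"delta_pos":[0,0,3],"dr":[0,0,0],"fingers":-1},
    {"delta_pos":[0,0,7],"dr":[0,0,0],"fingers":-1},
    {"delta_pos":[0,0,10],"dr":[0,0,0],"fingers":-1},
    {"delta_pos":[0,0,11.2],"dr":[0,0,0],"fingers":-1},
    {"delta_pos":[0,0,11.2],"dr":[0,0,0],"fingers":0},
  ],
)

```text
time: 2.02
tool_pos: [0.4554, -0.1815, 0.0286]
tool_rot: [-3.141, 0.001, 0.249]
contact_force: [1.0, 1.2, -0.3]
opening: 0.0857
grip_force: 0.0
```

Request:
step_arm(
  increments=[
    {"delta_pos":[0,0,0],"dr":[0,0,0],"fingers":1},
    {"delta_pos":[0,0,0],"dr":[0,0,0],"fingers":1},
    {"delta_pos":[0,0,0],"dr":[0,0,0],"fingers":1},
    {"delta_pos":[0,0,0],"dr":[0,0,0],"fingers":1},
    {"delta_pos":[0,0,0],"dr":[0,0,0],"fingers":1},
  ],
)

```text
time: 2.65
tool_pos: [0.4561, -0.1807, 0.0296]
tool_rot: [3.141, -0.001, 0.25]
contact_force: [-0.3, 1.7, 6.8]
opening: 0.0614
grip_force: 35.0
```

```bash
python3 - <<'E'
from h import *
print(go(.645,-.184,.1,14.5))
E
```

```text
(array([18.22,  4.99, -7.04]), np.float64(-0.2))
```

Request:
step_arm(
  increments=[
    {"delta_pos":[0,0,-1],"dr":[0,0,0],"fingers":1},
    {"delta_pos":[0,0,-3.5],"dr":[0,0,0],"fingers":1},
    {"delta_pos":[2,0.55,-6],"dr":[0,0,0],"fingers":1},
    {"delta_pos":[5.5,1.5,-7],"dr":[0,0,0],"fingers":1},
    {"delta_pos":[9.5,2.6,-7],"dr":[0,0,0],"fingers":1},
  ],
)

```text
time: 3.28
tool_pos: [0.5557, -0.183, 0.1005]
tool_rot: [3.14, -0.002, 0.249]
contact_force: [0.3, 0.1, -3.4]
opening: 0.0613
grip_force: 35.0
```

Request:
step_arm(
  increments=[
    {"delta_pos":[4,1.1,0],"dr":[0,0,0],"fingers":1},
    {"delta_pos":[7,1.9,0],"dr":[0,0,0],"fingers":1},
    {"delta_pos":[8.7,2.4,0],"dr":[0,0,0],"fingers":1},
    {"delta_pos":[8.7,2.4,2],"dr":[0,0,0],"fingers":1},
    {"delta_pos":[8.7,2.4,4.5],"dr":[0,0,0],"fingers":1},
  ],
)

```text
time: 3.9
tool_pos: [0.6449, -0.1844, 0.0536]
tool_rot: [3.141, -0.0, 0.25]
contact_force: [-0.2, -0.0, -2.9]
opening: 0.0612
grip_force: 35.0
```

Request:
step_arm(
  increments=[
    {"delta_pos":[0,0,1],"dr":[0,0,0],"fingers":1},
    {"delta_pos":[0,0,1.8],"dr":[0,0,0],"fingers":1},
    {"delta_pos":[0,0,2.1],"dr":[0,0,0],"fingers":1},
    {"delta_pos":[0,0,2.3],"dr":[0,0,0],"fingers":1},
    {"delta_pos":[0,0,2.3],"dr":[0,0,0],"fingers":1},
  ],
)

```text
time: 4.53
tool_pos: [0.6448, -0.1845, 0.0312]
tool_rot: [3.141, -0.001, 0.25]
contact_force: [0.4, -0.3, -2.5]
opening: 0.0617
grip_force: 35.0
```

Request:
step_arm(
  increments=[
    {"delta_pos":[0,0,0.1],"dr":[0,0,0],"fingers":1},
    {"delta_pos":[0,0,0.1],"dr":[0,0,0],"fingers":0},
    {"delta_pos":[0,0,0.1],"dr":[0,0,0],"fingers":-1},
    {"delta_pos":[0,0,0.1],"dr":[0,0,0],"fingers":-1},
    {"delta_pos":[0,0,0.1],"dr":[0,0,0],"fingers":-1},
  ],
)

```text
time: 5.15
tool_pos: [0.6447, -0.1844, 0.0297]
tool_rot: [3.141, -0.0, 0.25]
contact_force: [-0.7, -0.1, -0.5]
opening: 0.0866
grip_force: 0.0
```

Request:
step_arm(
  increments=[
    {"delta_pos":[0,0,0],"dr":[0,0,0],"fingers":-1},
    {"delta_pos":[0,0,-1],"dr":[0,0,0],"fingers":-1},
    {"delta_pos":[0,0,-4],"dr":[0,0,0],"fingers":-1},
    {"delta_pos":[0,0,-8],"dr":[0,0,0],"fingers":-1},
    {"delta_pos":[0,0,-11],"dr":[0,0,0],"fingers":-1},
  ],
)

```text
time: 5.78
tool_pos: [0.6451, -0.1846, 0.1424]
tool_rot: [3.14, -0.002, 0.25]
contact_force: [0.8, -0.4, -0.6]
opening: 0.0918
grip_force: 0.0
```

```bash
python3 - <<'E'
from h import *
print(robot.observe()['opening'],go(.455,.0055,.14,15.8))
E
```

```text
0.09182766982308993 (array([-13.72, -23.12,   0.24]), np.float64(-1.5))
```

Request:
step_arm(
  increments=[
    {"delta_pos":[-2,-3.4,0],"dr":[0,0,0],"fingers":-1},
    {"delta_pos":[-5,-8.4,0],"dr":[0,0,0],"fingers":-1},
    {"delta_pos":[-8,-13.5,0],"dr":[0,0,-1.5],"fingers":-1},
    {"delta_pos":[-11,-18.5,0],"dr":[0,0,-1.5],"fingers":-1},
    {"delta_pos":[-13.7,-23.1,0.2],"dr":[0,0,-1.5],"fingers":-1},
  ],
)

```text
time: 6.4
tool_pos: [0.4536, 0.0067, 0.1386]
tool_rot: [3.141, -0.002, 0.276]
contact_force: [0.7, 0.5, 1.2]
opening: 0.0921
grip_force: 0.0
```

```bash
python3 - <<'E'
from h import *
P=viewer.camera_params('wrist');im=viewer.read_camera('wrist');cv2.imwrite('pics/w2.png',im[:,:,::-1])
s=robot.observe();print(s['tool_pos'],s['tool_rot'])
T=np.array(P['T']);K=np.array(P['K'])
for p in([.455,.0055,.083],[.4563,.0067,.009],[.455,.0055,.063]):
    c=np.linalg.inv(T)@np.r_[p,1];print(p,(K@c[:3]/c[2])[:2])
print(go(.455,.0055,.029,15.8))
E
```

```text
[0.44767594 0.01049185 0.13760949] [-3.13776555  0.00472496  0.27764081]
[0.455, 0.0055, 0.083] [254.38415415 204.80371909]
[0.4563, 0.0067, 0.009] [253.44834018 182.22355412]
[0.455, 0.0055, 0.063] [254.3285882  197.87073204]
(array([ 0.57,  0.68, 10.86]), np.float64(0.1))
```

View pics/w2.png

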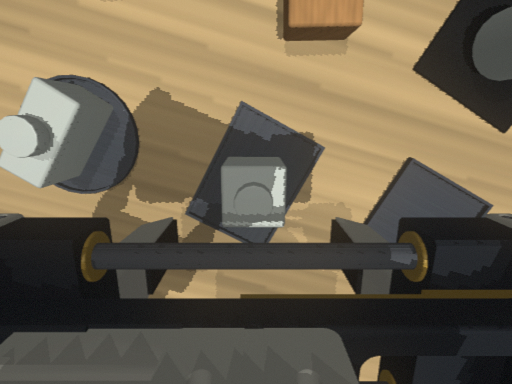

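Wrist view: canister square to the gripper, cap near (253,203), as predicted. Descend and grip.

Request:
step_arm(
  increments=[
    {"delta_pos":[0,0,2],"dr":[0,0,0],"fingers":-1},
    {"delta_pos":[0,0,5],"dr":[0,0,0],"fingers":-1},
    {"delta_pos":[0,0,8.5],"dr":[0,0,0],"fingers":-1},
    {"delta_pos":[0,0,11.1],"dr":[0,0,0],"fingers":-1},
    {"delta_pos":[0,0,11.1],"dr":[0,0,0],"fingers":0},
  ],
)

```text
time: 7.08
tool_pos: [0.4541, 0.0056, 0.0259]
tool_rot: [-3.14, 0.003, 0.276]
contact_force: [-0.0, 0.1, 1.1]
opening: 0.0862
grip_force: 0.0
```

Request:
step_arm(
  increments=[
    {"delta_pos":[0,0,0],"dr":[0,0,0],"fingers":1},
    {"delta_pos":[0,0,0],"dr":[0,0,0],"fingers":1},
    {"delta_pos":[0,0,0],"dr":[0,0,0],"fingers":1},
    {"delta_pos":[0,0,0],"dr":[0,0,0],"fingers":1},
    {"delta_pos":[0,0,0],"dr":[0,0,0],"fingers":1},
  ],
)

```text
time: 7.7
tool_pos: [0.4551, 0.0058, 0.0276]
tool_rot: [3.141, -0.001, 0.276]
contact_force: [-1.2, 2.0, 7.3]
opening: 0.0558
grip_force: 35.0
```

```bash
python3 - <<'E'
from h import *
print(go(.462,-.183,.1,-12.5))
E
```

```text
(array([-4.48, 18.35, -7.24]), np.float64(28.3))
```

Request:
step_arm(
  increments=[
    {"delta_pos":[0,0,-1],"dr":[0,0,0],"fingers":1},
    {"delta_pos":[0,0,-3.5],"dr":[0,0,0],"fingers":1},
    {"delta_pos":[-0.5,2,-6],"dr":[0,0,5],"fingers":1},
    {"delta_pos":[-1.4,5.7,-7.2],"dr":[0,0,12],"fingers":1},
    {"delta_pos":[-2.4,9.8,-7.2],"dr":[0,0,20],"fingers":1},
  ],
)

```text
time: 8.32
tool_pos: [0.4588, -0.0963, 0.1001]
tool_rot: [3.141, -0.002, -0.076]
contact_force: [1.1, -0.3, -4.4]
opening: 0.0556
grip_force: 35.0
```

```bash
python3 - <<'E'
from h import *
print(go(.462,-.183,.055,-12.5))
E
```

```text
(array([0.98, 8.62, 4.51]), np.float64(8.1))
```

Request:
step_arm(
  increments=[
    {"delta_pos":[0.5,4,0],"dr":[0,0,4],"fingers":1},
    {"delta_pos":[0.8,7,0],"dr":[0,0,7],"fingers":1},
    {"delta_pos":[1,8.6,0],"dr":[0,0,8.2],"fingers":1},
    {"delta_pos":[1,8.6,2],"dr":[0,0,8.2],"fingers":1},
    {"delta_pos":[1,8.6,4.5],"dr":[0,0,8.2],"fingers":1},
  ],
)

```text
time: 8.95
tool_pos: [0.4622, -0.1817, 0.0537]
tool_rot: [3.141, -0.001, -0.216]
contact_force: [-0.5, 0.5, -4.7]
opening: 0.0556
grip_force: 35.0
```

```bash
python3 - <<'E'
from h import *
print(go(.462,-.183,.029,-12.5))
E
```

```text
(array([0.01, 0.14, 2.47]), np.float64(0.1))
```

Request:
step_arm(
  increments=[
    {"delta_pos":[0,0.1,1.2],"dr":[0,0,0],"fingers":1},
    {"delta_pos":[0,0.1,2.1],"dr":[0,0,0],"fingers":1},
    {"delta_pos":[0,0.1,2.4],"dr":[0,0,0],"fingers":1},
    {"delta_pos":[0,0.1,2.6],"dr":[0,0,0],"fingers":1},
    {"delta_pos":[0,0.1,2.6],"dr":[0,0,0],"fingers":1},
  ],
)

```text
time: 9.57
tool_pos: [0.4621, -0.1829, 0.0281]
tool_rot: [3.141, -0.001, -0.216]
contact_force: [-0.0, -0.2, -3.8]
opening: 0.0557
grip_force: 35.0
```

Request:
step_arm(
  increments=[
    {"delta_pos":[0,0,0.1],"dr":[0,0,0],"fingers":1},
    {"delta_pos":[0,0,0.1],"dr":[0,0,0],"fingers":0},
    {"delta_pos":[0,0,0.1],"dr":[0,0,0],"fingers":-1},
    {"delta_pos":[0,0,0.1],"dr":[0,0,0],"fingers":-1},
    {"delta_pos":[0,0,0.1],"dr":[0,0,0],"fingers":-1},
  ],
)

```text
time: 10.2
tool_pos: [0.4619, -0.1828, 0.0267]
tool_rot: [3.141, -0.0, -0.216]
contact_force: [-0.2, -0.4, -0.0]
opening: 0.0811
grip_force: 0.0
```

Request:
step_arm(
  increments=[
    {"delta_pos":[0,0,0],"dr":[0,0,0],"fingers":-1},
    {"delta_pos":[0,0,-1],"dr":[0,0,0],"fingers":-1},
    {"delta_pos":[0,0,-4],"dr":[0,0,0],"fingers":-1},
    {"delta_pos":[0,0,-8],"dr":[0,0,0],"fingers":-1},
    {"delta_pos":[0,0,-11],"dr":[0,0,0],"fingers":-1},
  ],
)

```text
time: 10.82
tool_pos: [0.4622, -0.1829, 0.139]
tool_rot: [3.141, -0.002, -0.216]
contact_force: [-0.0, 0.6, -0.4]
opening: 0.0918
grip_force: 0.0
```

```bash
python3 - <<'E'
from h import *
print(go(.4576,.191,.14,-16.7))
E
```

```text
(array([ -8.47, -36.42,  -0.1 ]), np.float64(4.3))
```

Request:
step_arm(
  increments=[
    {"delta_pos":[-0.7,-3,0],"dr":[0,0,0],"fingers":-1},
    {"delta_pos":[-1.9,-8,0],"dr":[0,0,1],"fingers":-1},
    {"delta_pos":[-3.2,-14,0],"dr":[0,0,2],"fingers":-1},
    {"delta_pos":[-4.6,-20,0],"dr":[0,0,3],"fingers":-1},
    {"delta_pos":[-6,-26,0],"dr":[0,0,4],"fingers":-1},
  ],
)

```text
time: 11.45
tool_pos: [0.459, 0.0859, 0.1376]
tool_rot: [-3.141, -0.001, -0.287]
contact_force: [1.6, -0.6, -0.5]
opening: 0.092
grip_force: 0.0
```

Request:
step_arm(
  increments=[
    {"delta_pos":[-1,-5,0],"dr":[0,0,0.3],"fingers":-1},
    {"delta_pos":[-1.6,-8.5,0],"dr":[0,0,0.3],"fingers":-1},
    {"delta_pos":[-1.7,-10.2,0],"dr":[0,0,0.3],"fingers":-1},
    {"delta_pos":[-1.7,-10.6,0],"dr":[0,0,0.3],"fingers":-1},
    {"delta_pos":[-1.7,-10.6,0],"dr":[0,0,0.3],"fingers":-1},
  ],
)

```text
time: 12.08
tool_pos: [0.4727, 0.1897, 0.1367]
tool_rot: [3.141, 0.0, -0.292]
contact_force: [0.8, -0.0, -0.3]
opening: 0.092
grip_force: 0.0
```

```bash
python3 - <<'E'
from h import *
P=viewer.camera_params('wrist');im=viewer.read_camera('wrist');cv2.imwrite('pics/w3.png',im[:,:,::-1])
s=robot.observe();print(s['tool_pos'],s['tool_rot'])
T=np.array(P['T']);K=np.array(P['K'])
for p in([.4576,.191,.083],[.4576,.191,.063]):
    c=np.linalg.inv(T)@np.r_[p,1];print(p,(K@c[:3]/c[2])[:2])
print(go(.4576,.191,.029,-16.7))
E
```

```text
[0.47262456 0.18946621 0.13669025] [ 3.14105776e+00  1.85437722e-04 -2.92394995e-01]
[0.4576, 0.191, 0.083] [256.41498557 225.10035186]
[0.4576, 0.191, 0.063] [256.18663975 216.59275246]
(array([-1.48,  0.29, 10.77]), np.float64(-0.1))
```

View pics/w3.png

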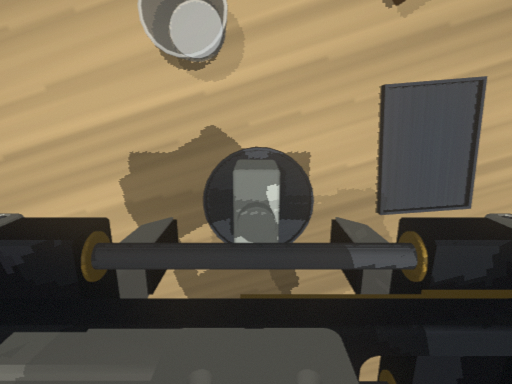

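Flask aligned with the gripper, centred at column 257, cap near row 220: matches. Shift -1.5 cm in x and descend.

Request:
step_arm(
  increments=[
    {"delta_pos":[-1,0.2,1],"dr":[0,0,0],"fingers":-1},
    {"delta_pos":[-1.5,0.2,4],"dr":[0,0,0],"fingers":-1},
    {"delta_pos":[-1.5,0.2,8],"dr":[0,0,0],"fingers":-1},
    {"delta_pos":[-1.5,0.2,10.8],"dr":[0,0,0],"fingers":-1},
    {"delta_pos":[-1.5,0.2,10.8],"dr":[0,0,0],"fingers":0},
  ],
)

```text
time: 12.75
tool_pos: [0.4553, 0.1919, 0.0267]
tool_rot: [3.139, 0.005, -0.292]
contact_force: [0.2, -0.3, 0.3]
opening: 0.0859
grip_force: 0.0
```

Request:
step_arm(
  increments=[
    {"delta_pos":[0,0,0],"dr":[0,0,0],"fingers":1},
    {"delta_pos":[0,0,0],"dr":[0,0,0],"fingers":1},
    {"delta_pos":[0,0,0],"dr":[0,0,0],"fingers":1},
    {"delta_pos":[0,0,0],"dr":[0,0,0],"fingers":1},
    {"delta_pos":[0,0,0],"dr":[0,0,0],"fingers":1},
  ],
)

```text
time: 13.38
tool_pos: [0.4577, 0.1929, 0.029]
tool_rot: [3.142, -0.0, -0.291]
contact_force: [-0.1, -0.4, 2.3]
opening: 0.0401
grip_force: 35.0
```

```bash
python3 - <<'E'
from h import *
print(robot.observe()['opening'],go(.4563,.0067,.1,-12.2))
E
```

```text
0.0401053492025565 (array([ 5.21, 17.88, -7.1 ]), np.float64(-4.5))
```

Request:
step_arm(
  increments=[
    {"delta_pos":[0,0,-1],"dr":[0,0,0],"fingers":1},
    {"delta_pos":[0,0,-3.5],"dr":[0,0,0],"fingers":1},
    {"delta_pos":[0.6,2,-6],"dr":[0,0,-1],"fingers":1},
    {"delta_pos":[1.7,5.7,-7.1],"dr":[0,0,-2],"fingers":1},
    {"delta_pos":[2.8,9.6,-7.1],"dr":[0,0,-4],"fingers":1},
  ],
)

```text
time: 14.0
tool_pos: [0.4575, 0.0922, 0.1011]
tool_rot: [-3.141, -0.003, -0.219]
contact_force: [1.5, -0.5, -1.9]
opening: 0.0398
grip_force: 35.0
```

```bash
python3 - <<'E'
from h import *
print(go(.4563,.0067,.055,-12.2))
E
```

```text
(array([1.74, 8.37, 4.61]), np.float64(-0.4))
```

Request:
step_arm(
  increments=[
    {"delta_pos":[0.9,4,0],"dr":[0,0,-0.4],"fingers":1},
    {"delta_pos":[1.5,7,0],"dr":[0,0,-0.4],"fingers":1},
    {"delta_pos":[1.7,8.3,0],"dr":[0,0,-0.4],"fingers":1},
    {"delta_pos":[1.7,8.3,2],"dr":[0,0,-0.4],"fingers":1},
    {"delta_pos":[1.7,8.3,4.5],"dr":[0,0,-0.4],"fingers":1},
  ],
)

```text
time: 14.62
tool_pos: [0.4558, 0.0085, 0.0548]
tool_rot: [-3.141, -0.002, -0.215]
contact_force: [0.2, 0.2, -2.9]
opening: 0.0397
grip_force: 35.0
```

```bash
python3 - <<'E'
from h import *
print(go(.4563,.0067,.029,-12.2))
E
```

```text
(array([0.08, 0.16, 2.58]), np.float64(-0.1))
```

Request:
step_arm(
  increments=[
    {"delta_pos":[0,0.1,1.2],"dr":[0,0,0],"fingers":1},
    {"delta_pos":[0,0.1,2.1],"dr":[0,0,0],"fingers":1},
    {"delta_pos":[0,0.1,2.4],"dr":[0,0,0],"fingers":1},
    {"delta_pos":[0,0.1,2.6],"dr":[0,0,0],"fingers":1},
    {"delta_pos":[0,0.1,2.6],"dr":[0,0,0],"fingers":1},
  ],
)

```text
time: 15.25
tool_pos: [0.4554, 0.0073, 0.0291]
tool_rot: [3.142, -0.001, -0.214]
contact_force: [0.0, -0.0, -1.6]
opening: 0.0399
grip_force: 35.0
```

Request:
step_arm(
  increments=[
    {"delta_pos":[0,0,0.1],"dr":[0,0,0],"fingers":1},
    {"delta_pos":[0,0,0.1],"dr":[0,0,0],"fingers":0},
    {"delta_pos":[0,0,0.1],"dr":[0,0,0],"fingers":-1},
    {"delta_pos":[0,0,0.1],"dr":[0,0,0],"fingers":-1},
    {"delta_pos":[0,0,0.1],"dr":[0,0,0],"fingers":-1},
  ],
)

```text
time: 15.88
tool_pos: [0.4551, 0.0073, 0.0276]
tool_rot: [3.142, 0.0, -0.214]
contact_force: [1.6, -1.1, 0.1]
opening: 0.0719
grip_force: 0.0
```

Request:
step_arm(
  increments=[
    {"delta_pos":[0,0,0],"dr":[0,0,0],"fingers":-1},
    {"delta_pos":[0,0,-1],"dr":[0,0,0],"fingers":-1},
    {"delta_pos":[0,0,-4],"dr":[0,0,0],"fingers":-1},
    {"delta_pos":[0,0,-8],"dr":[0,0,0],"fingers":-1},
    {"delta_pos":[0,0,-11],"dr":[0,0,0],"fingers":-1},
  ],
)

```text
time: 16.5
tool_pos: [0.4554, 0.0072, 0.1399]
tool_rot: [-3.142, -0.002, -0.214]
contact_force: [0.3, -0.3, -0.8]
opening: 0.092
grip_force: 0.0
```

```bash
python3 - <<'E'
from h import *
print(go(.645,-.184,.14,0))
E
```

```text
(array([ 2.260e+01,  1.465e+01, -1.000e-02]), np.float64(-12.3))
```

Request:
step_arm(
  increments=[
    {"delta_pos":[3,2,0],"dr":[0,0,0],"fingers":-1},
    {"delta_pos":[8,5.2,0],"dr":[0,0,0],"fingers":-1},
    {"delta_pos":[13,8.4,0],"dr":[0,0,0],"fingers":-1},
    {"delta_pos":[18,11.7,0],"dr":[0,0,0],"fingers":-1},
    {"delta_pos":[21,13.6,0],"dr":[0,0,0],"fingers":-1},
  ],
)

```text
time: 17.12
tool_pos: [0.6327, -0.1726, 0.1382]
tool_rot: [3.141, -0.001, -0.216]
contact_force: [0.1, -0.2, 0.7]
opening: 0.0917
grip_force: 0.0
```

```bash
python3 - <<'E'
from h import *
print(go(.645,-.184,.03,-12.3))
E
```

```text
(array([ 1.45,  0.85, 10.82]), np.float64(-0.1))
```

Request:
step_arm(
  increments=[
    {"delta_pos":[1.5,1,0.5],"dr":[0,0,0],"fingers":-1},
    {"delta_pos":[1.5,1,3],"dr":[0,0,0],"fingers":-1},
    {"delta_pos":[1.5,1,7.5],"dr":[0,0,0],"fingers":-1},
    {"delta_pos":[1.5,1,10.7],"dr":[0,0,0],"fingers":-1},
    {"delta_pos":[1.5,1,10.7],"dr":[0,0,0],"fingers":0},
  ],
)

```text
time: 17.75
tool_pos: [0.642, -0.1825, 0.0284]
tool_rot: [-3.141, 0.006, -0.214]
contact_force: [0.5, 0.1, 1.1]
opening: 0.0858
grip_force: 0.0
```

Request:
step_arm(
  increments=[
    {"delta_pos":[0,0,0],"dr":[0,0,0],"fingers":1},
    {"delta_pos":[0,0,0],"dr":[0,0,0],"fingers":1},
    {"delta_pos":[0,0,0],"dr":[0,0,0],"fingers":1},
    {"delta_pos":[0,0,0],"dr":[0,0,0],"fingers":1},
    {"delta_pos":[0,0,0],"dr":[0,0,0],"fingers":1},
  ],
)

```text
time: 18.38
tool_pos: [0.6448, -0.1837, 0.0327]
tool_rot: [3.141, -0.003, -0.214]
contact_force: [-0.6, -0.1, 6.7]
opening: 0.0611
grip_force: 35.0
```

```bash
python3 - <<'E'
from h import *
print(go(.4513,.1887,.14,-12.3))
E
```

```text
(array([-26.84, -32.27, -10.73]), np.float64(0.0))
```

Request:
step_arm(
  increments=[
    {"delta_pos":[0,0,-1],"dr":[0,0,0],"fingers":1},
    {"delta_pos":[0,0,-4],"dr":[0,0,0],"fingers":1},
    {"delta_pos":[0,0,-8],"dr":[0,0,0],"fingers":1},
    {"delta_pos":[-1.3,-1.6,-10.5],"dr":[0,0,0],"fingers":1},
    {"delta_pos":[-4,-4.8,-10.7],"dr":[0,0,0],"fingers":1},
  ],
)

```text
time: 19.0
tool_pos: [0.616, -0.1287, 0.1402]
tool_rot: [3.141, -0.005, -0.216]
contact_force: [0.7, 0.6, -4.6]
opening: 0.0614
grip_force: 35.0
```

Request:
step_arm(
  increments=[
    {"delta_pos":[-3.3,-4,0],"dr":[0,0,0],"fingers":1},
    {"delta_pos":[-6.6,-8,0],"dr":[0,0,0],"fingers":1},
    {"delta_pos":[-10,-12,0],"dr":[0,0,0],"fingers":1},
    {"delta_pos":[-13.3,-16,0],"dr":[0,0,0],"fingers":1},
    {"delta_pos":[-16.5,-19.8,0],"dr":[0,0,0],"fingers":1},
  ],
)

```text
time: 19.62
tool_pos: [0.4946, 0.1022, 0.1379]
tool_rot: [-3.142, 0.0, -0.215]
contact_force: [1.5, 1.0, -3.6]
opening: 0.0612
grip_force: 35.0
```

```bash
python3 - <<'E'
from h import *
print(go(.4513,.1887,.06,-12.3))
E
```

```text
(array([-6.07, -7.53,  7.79]), np.float64(0.0))
```

Request:
step_arm(
  increments=[
    {"delta_pos":[-2.8,-3.5,0],"dr":[0,0,0],"fingers":1},
    {"delta_pos":[-5,-6.2,0.5],"dr":[0,0,0],"fingers":1},
    {"delta_pos":[-6.1,-7.6,2],"dr":[0,0,0],"fingers":1},
    {"delta_pos":[-6.1,-7.6,5],"dr":[0,0,0],"fingers":1},
    {"delta_pos":[-6.1,-7.6,7.8],"dr":[0,0,0],"fingers":1},
  ],
)

```text
time: 20.25
tool_pos: [0.4521, 0.1884, 0.0593]
tool_rot: [-3.142, -0.0, -0.214]
contact_force: [-0.9, 0.2, -3.7]
opening: 0.0611
grip_force: 35.0
```

```bash
python3 - <<'E'
from h import *
print(go(.4513,.1887,.0317,-12.3))
E
```

```text
(array([-0.09, -0.02,  2.76]), np.float64(0.1))
```

Request:
step_arm(
  increments=[
    {"delta_pos":[0,0,1.2],"dr":[0,0,0],"fingers":1},
    {"delta_pos":[0,0,2.2],"dr":[0,0,0],"fingers":1},
    {"delta_pos":[0,0,2.6],"dr":[0,0,0],"fingers":1},
    {"delta_pos":[0,0,2.8],"dr":[0,0,0],"fingers":1},
    {"delta_pos":[0,0,2.8],"dr":[0,0,0],"fingers":1},
  ],
)

```text
time: 20.88
tool_pos: [0.4528, 0.188, 0.032]
tool_rot: [-3.141, -0.001, -0.215]
contact_force: [-0.3, 0.1, -4.5]
opening: 0.061
grip_force: 35.0
```

Request:
step_arm(
  increments=[
    {"delta_pos":[0,0,0.1],"dr":[0,0,0],"fingers":1},
    {"delta_pos":[0,0,0.1],"dr":[0,0,0],"fingers":0},
    {"delta_pos":[0,0,0.1],"dr":[0,0,0],"fingers":-1},
    {"delta_pos":[0,0,0.1],"dr":[0,0,0],"fingers":-1},
    {"delta_pos":[0,0,0.1],"dr":[0,0,0],"fingers":-1},
  ],
)

```text
time: 21.5
tool_pos: [0.4526, 0.188, 0.0307]
tool_rot: [-3.142, -0.0, -0.215]
contact_force: [-0.8, 0.6, -0.5]
opening: 0.0869
grip_force: 0.0
```

Request:
step_arm(
  increments=[
    {"delta_pos":[0,0,0],"dr":[0,0,0],"fingers":-1},
    {"delta_pos":[0,0,-2],"dr":[0,0,0],"fingers":-1},
    {"delta_pos":[0,0,-6],"dr":[0,0,0],"fingers":-1},
    {"delta_pos":[0,0,-11],"dr":[0,0,0],"fingers":-1},
    {"delta_pos":[0,0,-15],"dr":[0,0,0],"fingers":-1},
  ],
)

```text
time: 22.12
tool_pos: [0.4526, 0.188, 0.1826]
tool_rot: [-3.141, -0.001, -0.214]
contact_force: [-0.7, 1.0, 0.4]
opening: 0.0916
grip_force: 0.0
```

```bash
python3 - <<'E'
from h import *
im=viewer.read_camera('scene'); cv2.imwrite('pics/s2.png',im[:,:,::-1])
im=viewer.read_camera('top')[:,:,::-1]; cv2.imwrite('pics/t2.png',im)
P=viewer.camera_params('top');hsv=cv2.cvtColor(np.ascontiguousarray(im),cv2.COLOR_BGR2HSV)
white=((hsv[...,1]<45)&(hsv[...,2]>95)).astype(np.uint8);white[:130]=0;white[270:]=0;white[:,:110]=0;white[:,330:]=0
for c in cv2.findContours(white,cv2.RETR_EXTERNAL,cv2.CHAIN_APPROX_NONE)[0]:
    if cv2.contourArea(c)>150: print(cv2.boundingRect(c),rect(P,c,.063))
E
```

```text
(276, 215, 26, 26) (array([ 462.4, -184.6]), array([57.5, 57.5]), 77.2)
(204, 214, 22, 35) (array([455.2,   5.1]), array([41.5, 85.5]), 77.6)
(132, 158, 26, 22) (array([616.7, 190.7]), array([53.6, 63.4]), 15.7)
```

View pics/s2.png

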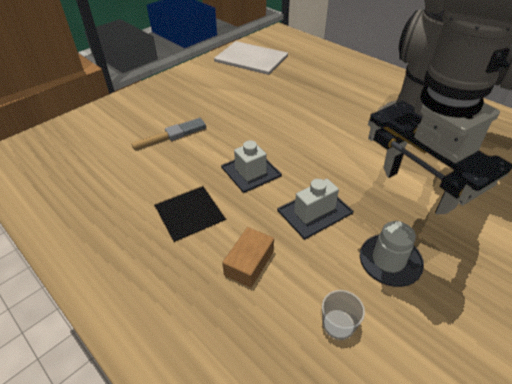

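View pics/t2.png

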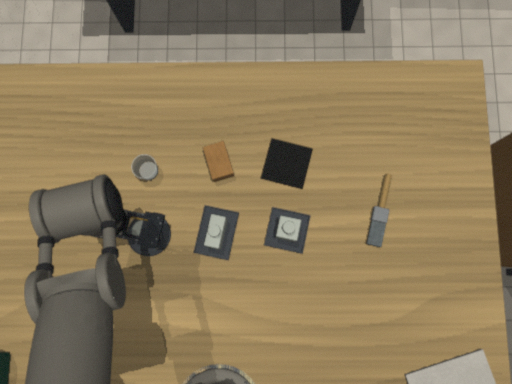

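All three containers stand centred and aligned in their own trays: tub at (395,248) in the scene view, flask at (216,232) and canister at (288,228) in the top view. The bystanders haven't moved.

```bash
python3 -c "
from cell import robot
print(robot.hand_in())"
```

```text
the job is handed in; nothing more can be done
None
```

The job is handed in at about 22 s, with the tub, canister and flask each upright and released in its own tray; the canister and flask measure within 3 mm and 1° of their trays, the tub was set down within about 2 mm of its tray's centre, and the cup, carton and brush look unmoved. No verdict was returned.

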